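# Run the jar mill from its switches

## Robot

A 6-joint arm with a two-finger parallel gripper is mounted at the origin on a cart in front of the work surface, level with it; the furniture and walls round the work are solid. World frame = base frame: x ahead of the robot, y to its left, z up, the work surface at z = 0. Lengths are in m, angles in rad, forces in N, time in s.
With the tool pointing down it reaches from about 0.25 to 0.725 m from the base axis. Payload 4 kg.
Tool frame: the origin (TCP) lies on the centre line of the jaws, within the pads' length; the fingertips stand ahead of it and the grasp point (between the pads) lies 3 mm ahead of it (bot.tcp_to_tips is the z of the fingertips in the tool frame, in m); z points along the fingers, y is the line along which they close (so a half turn about z gives the same grasp; the last joint's range is limited). The gripper opens to 85 mm and grips with 20 to 120 N. Pads are 22 mm wide; open, the fingers measure 114 mm over their backs; the gripper's body (76 mm by 85 mm) begins 54 mm behind the grasp point. The pads swing forward as they close: fully open they stand 13 mm farther back than shut.
Start: joints at [1.119, 0.241, 0.005, 1.335, 0, 1.571], TCP at [0.218, 0.45, 0.253] pointing down, gripper open.
Joint ranges: [-2.72, 2.72], [-1.05, 1.87], [-1.09, 1.28], [-1.99, 2.15], [-1.42, 1.44], [-3.14, 3.14]. Speed limits (rad/s): [2.79, 2.79, 3.14, 3.14, 3.14, 3.14].

## Interface

Orientations are given as a unit quaternion [x, y, z, w].
In Python, from workcell import telemetry, camera, camera_params, ticket, boxes_of, cut_out, spot_point, bot gives the robot as it stands.
- The arm moves only by the shell command python3 -m creep 'ROWS'. ROWS is text: rows parted by semicolons, each of 5 numbers parted by spaces: the opening, from 0 (shut) to 1 (fully open), then the shift along the tool's x, y, z in units of 150 mm (1.0 is 150 mm), then the turn about the tool's z in units of 180 degrees (1.0 is 180 degrees). In form: claw x y z turn; .... A call has 1 to 12 rows; each row is the pose to reach, as a shift and turn from the pose commanded when the call began, along the tool's axes at that moment, turning the shorter way round; what a row does not reach only later rows make up. A row lasts 1/8 s, in which the tool goes at most 62.5 mm and 10.7 degrees, less where a joint would pass 70% of its speed; a pose out of reach is approached as far as the arm can. A call with a number of a shift or a turn outside -1 to 1 is refused whole. A call with a gripper value outside its range is refused whole. The fingers move at their own pace and stop on an object; the grip force is fixed at half the most. Time passes only in rows, so rows that repeat a pose let the fingers close. It gives the time, the measured TCP pose, the force, the opening and the grip force at its end, in the units of the state.
- telemetry.get_obs(): the state, without advancing time (a new reading comes with each control period).
- camera(name): name is "side" or "top"; returns the picture (420x560x3 uint8, red, green, blue); there is no depth.
- camera_params(name): a dict with "camera_matrix" (3x3 intrinsics, pixels), "eye" and "attitude" of the camera in the world. Camera axes: x right, y down, z forward; pixel columns grow to the right and rows downward; lengths in m; the calibration is good to about 2 mm. A picture is of the moment at which its call begins. camera_params takes no time and is no camera call.
- ticket.job_done(): hands the job in; it is judged then, once.
Trained networks look in the newest picture that a camera, given by its name, has taken for a name from the list of things; names that differ only in an ending like _2 or _b are one class to them, and where a whole thing is asked for, a point or a joint stands for the part that bears it (a point fixed in the world has none). Each returns a list of dicts, best first, with "conf" (0 to 1); they miss things now and then, are a little off and sometimes report something else, mostly with a low value. They report only what shows in the picture. A call takes as long as a camera call.
- boxes_of(thing, camera): "at" ([x, y, z] in m, in world coordinates, good to about 4 mm: the middle of the surface that is visible of it).
- cut_out(thing, camera): "pixels" (420x560 bool, what is visible of it).
- spot_point(thing, camera): "at" ([x, y, z] in m, in world coordinates, good to about 4 mm: a listed point, or the origin of a listed thing).
The state is a dict: "clock": time; "joint_pos": joint angles; "joint_vel": joint speeds; "tau": joint torques, N m; "eef_pos": TCP position; "tool_rot": TCP orientation; "ft_force": force on the tool from outside, world axes, zero at the start; "ft_torque": the same for the moment, N m; "grip_width": finger opening in m; "grasp_force": force on a finger pad.
Only numpy, scipy, OpenCV 4.12 (cv2) and the standard library are available. Lean on these libraries where they do the work, as an engineer would, in place of code of your own. Each camera call takes 0.05 s, during which the arm holds its last target. There are 200 camera calls.

## Task

Run the jar mill from its switches with fingertip presses only, in this order: press the raised end of the paddle on the small switch box down until it is fully on, push the square key on the long control box fully in so that it stays in, then press the flat round button fully in and keep it pressed: finish while still holding it down. Do not press the domed stop button or press a control before its turn, and leave the switch box and the other things where they stand.

Things in the scene. Friction and masses are not known exactly. Their poses are not given: they have to be found in the camera images.
- switch_box: Loose grey box on rubber feet, 116 x 76 mm, 40 high, 0.9 kg, that carries the paddle switch. Origin: centre of its underside; z up. The paddle's raised (off) end lies towards the box's own +x, which points roughly away from the robot.
- paddle (a joint): Angle of the white rocker paddle (64 mm along the box's x, 34 mm wide, 8 thick) about its crosswise middle axis, 50 mm above the worktop. 0 = off, +x end tilted 0.2 rad up; 0.4 = fully on, +x end tilted 0.2 rad down. It stays where it is left; turning it takes about 2 N at the press point.
- paddle_press (a point): Point to press: on the paddle's top face, on its centre line 22 mm from the pivot towards the raised +x end (10 mm short of that end). It moves with the paddle: about 58 mm above the worktop when off, 50 mm when on.
- control_box: Fixed long grey box, 110 x 260 mm (long along its own y), 50 high. Origin: centre of its underside; z up. The square key, the flat round button and the domed stop button stand in a row on its top, 80 mm apart, in any order, each in a black collar 54 mm across and 5 high.
- key (a joint): Travel of the square white key, in m: 0 = up, 0.007 = fully in. It moves straight down against about 2.5 N of friction and stays in when released.
- key_top (a point): Centre of the key's flat top face, 32 x 32 mm, 69 mm above the worktop when up; moves with it.
- run_button (a joint): Travel of the flat round white run button, in m: 0 = up, 0.007 = fully in. Sprung: about 2 N to start, 6 N fully in; it comes up when released.
- run_button_top (a point): Centre of the run button's flat round top face, 36 mm across, 69 mm above the worktop when up; moves with it.
- stop_button (a joint): Travel of the domed, mushroom-shaped white stop button (44 mm across, on a narrower stem), in m: 0 = up, 0.007 = fully in; sprung, 2 N to start. Not to be pressed.
- stop_button_top (a point): Top of the stop button's dome, 80 mm above the worktop.
- oxide_jar: green-capped glass spice-type jar, 46 mm across, 106 tall, behind the control box. Loose bystander; origin: centre of its underside.
- tape_roll: roll of paper tape lying flat, 83 mm across, 19 high, behind the switch box. Loose bystander; origin: centre of its underside.
- test_tile: glazed test tile lying flat, 30 x 50 x 8 mm, beside the switch box. Loose bystander; origin: centre of its underside.
- wax_pot: low round pot with lid, 63 mm across, 34 high, beside the switch box. Loose bystander; origin: centre of its underside.
- dropper_bottle: amber dropper bottle, 33 mm across, 102 tall, behind the control box. Loose bystander; origin: centre of its underside.
- marbled_ball: marbled ceramic ball, 38 mm, resting on a small flat in front of the control box. Loose bystander; origin: centre of its underside.
- small_ball: smaller ceramic ball, 33 mm, resting on a small flat in front of the control box. Loose bystander; origin: centre of its underside.

How it is judged:
By the outcome, as a careful person would: the job done as asked, in the order asked, and still so for the second after the job is handed in, while the arm keeps its last pose, push and grip.
It also fails if it takes over 48 s, if anything falls off the work surface, if the arm or the gripper's body presses on something with over 40 N, if the wrist force passes 120 N, or if a joint passes its speed limit or range.

## Working session

There is one attempt and no reset: what is moved stays moved. The work goes in short steps, Python scripts to look and compute and a shell command to move; the robot and the scene stay as the last step left them, time stands still between calls to the robot, and variables do not carry over. Pictures are saved under pics/ and viewed, at most 10 in all, crops included, and the job is handed in when it is done.

```bash
mkdir -p pics
python3 - <<'E'
from workcell import *
import cv2
for c in("top","side"):
    im=camera(c); cv2.imwrite(f"pics/{c}0.png",im[:,:,::-1])
    for n in("paddle_press","key_top","run_button_top","stop_button_top","switch_box","control_box"):
        print(c,n,[(d["at"],round(d["conf"],2)) for d in spot_point(n,c)][:2])
o=telemetry.get_obs();print(o["clock"],o["eef_pos"],o["tool_rot"],o["grip_width"],bot.tcp_to_tips,o["ft_force"])
E
```

```text
top paddle_press [([0.4754, 0.1665, 0.0608], 0.9), ([0.4673, -0.2516, 0.0716], 0.16)]
top key_top [([0.5661, 0.1124, 0.0], 0.63), ([0.4653, -0.2495, 0.0721], 0.56)]
top run_button_top [([0.4688, -0.17, 0.0645], 0.77), ([0.4665, -0.2505, 0.0752], 0.37)]
top stop_button_top [([0.4794, -0.0942, 0.0802], 0.53)]
top switch_box [([0.4566, 0.1799, -0.0007], 0.97)]
top control_box [([0.4728, -0.172, -0.0029], 0.67)]
side paddle_press [([0.457, 0.174, 0.0036], 0.57), ([0.4657, 0.1683, 0.0622], 0.54)]
side key_top [([0.4656, -0.2451, 0.0699], 0.51)]
side run_button_top [([0.4428, 0.0827, 0.002], 0.69), ([0.3747, -0.239, -0.0033], 0.66)]
side stop_button_top [([0.482, -0.0896, 0.0814], 0.75)]
side switch_box [([0.4539, 0.175, 0.0002], 0.87), ([0.5622, -0.1985, 0.0022], 0.65)]
side control_box [([0.4748, -0.1721, 0.0003], 0.58), ([0.5607, -0.201, -0.0012], 0.27)]
0.7 [0.21828574 0.44982995 0.25332444] [ 2.23985565e-01  9.74592462e-01  1.19684544e-05 -9.26938978e-06] 0.08551191072248124 0.022 [-0.62502538  0.19176936  0.03896148]
```

View pics/top0.png

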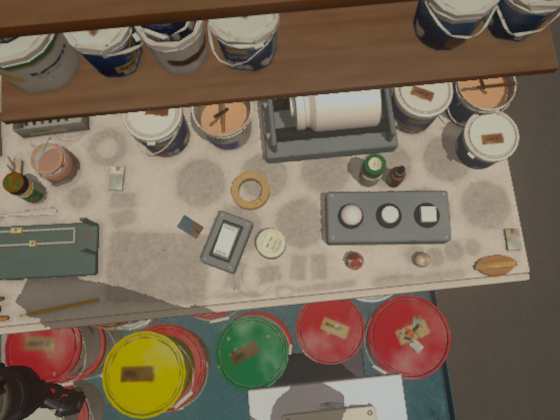

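View pics/side0.png

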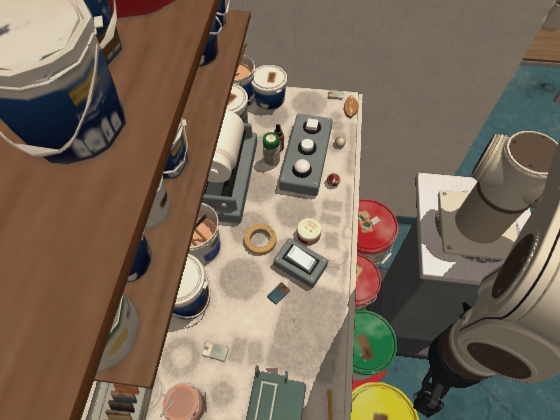

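The top view shows the stop dome at (352,215), the run button at (390,214), the square key at (428,213) and the paddle at about (227,239). These agree with the networks, so I'll refine the positions with pixel rays.

```bash
cat > h.py <<'E'
from workcell import *
import numpy as np, cv2
from scipy.spatial.transform import Rotation as R
def att(p):
    a=np.array(p["attitude"],float)
    return a if a.shape==(3,3) else R.from_quat(a).as_matrix()
def ray(c,uv,z):
    p=camera_params(c);d=att(p)@np.linalg.inv(p["camera_matrix"])@[uv[0],uv[1],1];e=np.array(p["eye"])
    return e+d*(z-e[2])/d[2]
def pix(c,X):
    p=camera_params(c);q=np.array(p["camera_matrix"])@att(p).T@(np.array(X)-p["eye"]);return q[:2]/q[2]
def blob(c,im,X,r=22):
    u,v=pix(c,X).astype(int);m=np.zeros(im.shape[:2],np.uint8)
    s=im[v-r:v+r,u-r:u+r].min(2);m[v-r:v+r,u-r:u+r]=s>150
    n,l,st,ce=cv2.connectedComponentsWithStats(m)
    k=1+np.argmax(st[1:,4]-0.0*1);return l==k,ce[k],st[k]
E
python3 - <<'E'
from h import *
for c in("top","side"):
    im=camera(c)
    for n,X in dict(key=(.466,-.249,.069),run=(.4688,-.17,.069),stop=(.48,-.092,.075),paddle=(.457,.178,.054)).items():
        m,ce,st=blob(c,im,X,18)
        print(c,n,ce.round(1),st,ray(c,ce,X[2]).round(4))
        if n=="paddle":
            r=cv2.minAreaRect(np.argwhere(m)[:,::-1].astype(np.float32))
            b=cv2.boxPoints(r);print([ray(c,q,.054).round(3).tolist()[:2] for q in b])
    for n in("switch_box",):
        m=cut_out(n,c)[0]["pixels"];r=cv2.minAreaRect(np.argwhere(m)[:,::-1].astype(np.float32))
        print("box",[ray(c,q,.04).round(3).tolist()[:2] for q in cv2.boxPoints(r)])
E
```

```text
top key [428.4 213.4] [421 207  15  14 198] [ 0.4644 -0.2502  0.069 ]
top run [389.8 213.9] [382 207  16  15 195] [ 0.4716 -0.1707  0.069 ]
top stop [352.5 215.1] [345 207  16  17 204] [ 0.4758 -0.0928  0.075 ]
top paddle [225.1 239.9] [214 224  24  32 444] [0.4547 0.1734 0.054 ]
[[0.433, 0.201], [0.49, 0.176], [0.476, 0.146], [0.419, 0.172]]
box [[0.417, 0.233], [0.523, 0.183], [0.486, 0.112], [0.381, 0.163]]
side key [324.3 111.3] [315 103  14  15 100] [ 0.4325 -0.2949  0.069 ]
side run [307.2 143.2] [302 139  12  10  93] [ 0.4715 -0.1674  0.069 ]
side stop [302.3 164.9] [296 159  14  13 140] [ 0.4774 -0.0853  0.075 ]
side paddle [300.8 257. ] [287 245  28  25 330] [0.4545 0.1767 0.054 ]
[[0.49, 0.175], [0.475, 0.145], [0.419, 0.179], [0.435, 0.208]]
box [[0.525, 0.196], [0.492, 0.113], [0.383, 0.169], [0.418, 0.247]]
```

```bash
python3 -m creep '0 -0.4 -0.16 0 0; 0 -0.8 -0.32 0 0; 0 -1 -0.4 0 0; 0 -1 -0.4 0 0' && python3 -m creep '0 -0.4 -0.16 0 0; 0 -0.8 -0.32 0 0; 0 -1 -0.4 0 0; 0 -1 -0.4 0 0; 0 -1 -0.4 0 0'
python3 - <<'E'
from h import *
o=telemetry.get_obs();M=R.from_quat(o["tool_rot"]).as_matrix()
print(o["clock"],o["eef_pos"],M.round(3).tolist(),o["grip_width"],o["ft_force"])
print(M.T@(np.array([.477,.1636,.097])-o["eef_pos"])/.15)
E
```

```text
clock: 1.4
eef_pos: [0.3284, 0.3287, 0.2535]
tool_rot: [0.226, 0.974, 0.0, 0.0]
ft_force: [0.4, 0.2, 0.3]
grip_width: 0.0123
grasp_force: 0.0
clock: 2.02
eef_pos: [0.4352, 0.2117, 0.2532]
tool_rot: [0.224, 0.975, 0.0, -0.0]
ft_force: [0.5, 0.3, -0.2]
grip_width: -0.0001
grasp_force: 0.0
2.025 [0.43523635 0.2117331  0.25318098] [[-0.9, 0.436, -0.001], [0.436, 0.9, 0.0], [0.001, 0.0, -1.0]] -7.753368616902877e-05 [ 0.52403681  0.3022868  -0.20057066]
[-0.39132208 -0.16752217  1.04086655]
```

Next I move over the press point with the tips near z = 0.09, then look.

```bash
python3 -m creep '0 -0.39 -0.17 0.2 0; 0 -0.39 -0.17 0.6 0; 0 -0.39 -0.17 0.93 0; 0 -0.39 -0.17 0.93 0; 0 -0.39 -0.17 0.93 0'
python3 - <<'E'
from h import *
ims=[]
for c in("top","side"):
    im=camera(c);o=telemetry.get_obs();u,v=pix(c,[.4745,.165,.058]).astype(int)
    ims.append(cv2.resize(im[v-50:v+50,u-50:u+50,::-1],(400,400),interpolation=3))
cv2.imwrite("pics/p1.png",np.hstack(ims));print(o["eef_pos"],o["ft_force"])
E
```

```text
clock: 2.65
eef_pos: [0.478, 0.1639, 0.1156]
tool_rot: [0.223, 0.975, 0.001, 0.001]
ft_force: [0.1, 0.2, 1.6]
grip_width: 0.0001
grasp_force: 0.0
[0.4790628 0.163865  0.116587 ] [ 0.41437229 -0.43668637  0.47741805]
```

View pics/p1.png

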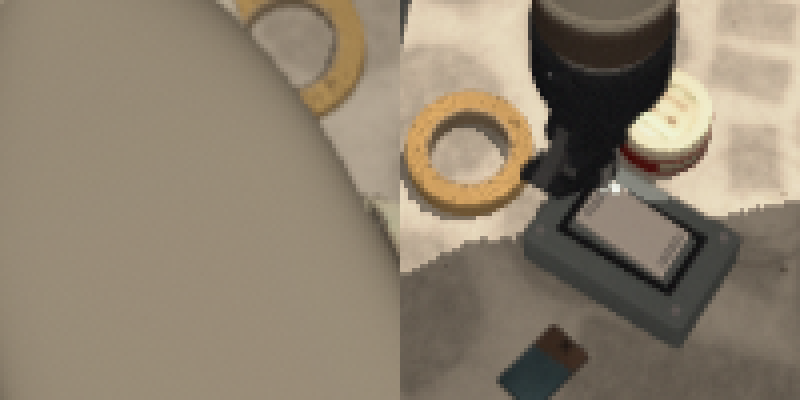

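The side crop shows the tips just above the raised end, near (595,185), and the paddle is still untouched. I'll press down in small steps.

```bash
python3 -m creep '0 0.01 0 0.1 0; 0 0.01 0 0.18 0; 0 0.01 0 0.21 0; 0 0.01 0 0.23 0; 0 0.01 0 0.25 0; 0 0.01 0 0.265 0; 0 0.01 0 0.28 0; 0 0.01 0 0.28 0; 0 0.01 0 0.28 0'
python3 - <<'E'
from h import *
o=telemetry.get_obs();print(o["eef_pos"],o["eef_pos"][2]-.022,o["ft_force"])
E
```

```text
clock: 3.88
eef_pos: [0.4771, 0.163, 0.0724]
tool_rot: [0.224, 0.975, 0.0, 0.001]
ft_force: [3.4, -3.0, 3.8]
grip_width: -0.0
grasp_force: 2.7
[0.4771002  0.16301153 0.07239651] 0.05039650681271373 [ 3.36467842 -2.95130063  3.81034634]
```

```bash
python3 -m creep '0 0 0 0.007 0; 0 0 0 0.014 0; 0 0 0 0.014 0'; python3 -m creep '0 0 0 0.007 0; 0 0 0 0.014 0; 0 0 0 0.014 0'
```

```text
clock: 4.25
eef_pos: [0.4773, 0.1631, 0.072]
tool_rot: [0.224, 0.975, 0.001, 0.002]
ft_force: [0.0, -3.1, 15.8]
grip_width: 0.0
grasp_force: 8.3
clock: 4.62
eef_pos: [0.4774, 0.1631, 0.0716]
tool_rot: [0.224, 0.975, 0.001, 0.002]
ft_force: [-3.5, -5.4, 28.8]
grip_width: 0.0003
grasp_force: 13.9
```

The force rises steeply while the tip hardly moves, so the paddle is at its stop. I'll lift and check.

```bash
python3 -m creep '0 0 0 -0.1 0; 0 0 0 -0.5 0; 0 0 0 -0.8 0; 0 0.3 -0.3 -0.8 0; 0 0.3 -0.7 -0.8 0; 0 0.3 -1 -0.8 -0.05; 0 0.3 -1 -0.8 -0.12; 0 0.3 -1 -0.8 -0.12; 0 0.3 -1 -0.8 -0.12'
python3 - <<'E'
from h import *
ims=[]
for c in("top","side"):
    im=camera(c);u,v=pix(c,[.455,.174,.055]).astype(int)
    ims.append(cv2.resize(im[v-40:v+40,u-40:u+40,::-1],(400,400),interpolation=3))
    print(c,[(d["at"],round(d["conf"],2)) for n in("paddle_press","switch_box") for d in spot_point(n,c)[:2]])
cv2.imwrite("pics/p2.png",np.hstack(ims));o=telemetry.get_obs();M=R.from_quat(o["tool_rot"]).as_matrix();print(o["clock"],o["eef_pos"],M.round(3).tolist(),o["ft_force"])
print(M.T@(np.array([.465,-.2495,.116])-o["eef_pos"])/.15)
E
```

```text
clock: 5.75
eef_pos: [0.3696, 0.0482, 0.1872]
tool_rot: [0.038, 0.999, 0.0, -0.001]
ft_force: [-0.0, -0.0, 0.4]
grip_width: -0.0002
grasp_force: 0.0
top [([0.4733, 0.1669, 0.0486], 0.59), ([0.4559, 0.1759, -0.0016], 0.9), ([0.5632, -0.2065, -0.0013], 0.28)]
side [([0.4673, 0.1662, 0.0491], 0.6), ([0.5727, -0.1423, 0.0006], 0.21), ([0.4535, 0.179, 0.0019], 0.66)]
6.05 [0.36999848 0.04806488 0.18745897] [[-0.997, 0.075, -0.0], [0.075, 0.997, 0.0], [0.0, -0.0, -1.0]] [ 0.49830488 -0.48833898  0.1844595 ]
[-0.77979954 -1.93097188  0.47609   ]
```

View pics/p2.png

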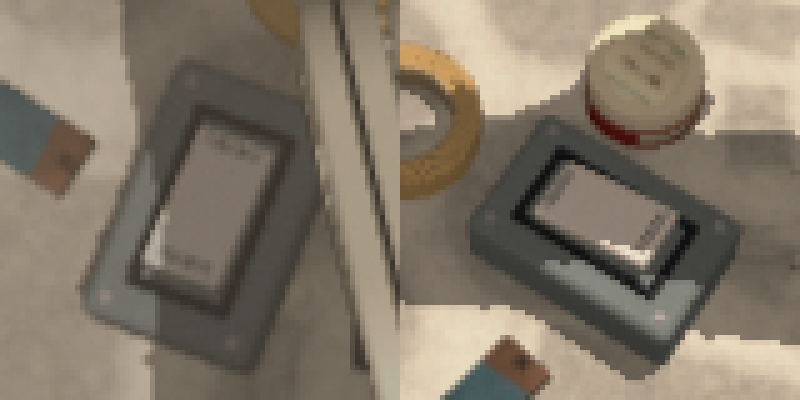

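The far end of the paddle is now down, with its press point at z of about 0.049, and the box hasn't moved. Next is the key.

```bash
python3 -m creep '0 -0.13 -0.35 0 0; 0 -0.26 -0.7 0 0; 0 -0.38 -0.96 0 0; 0 -0.38 -0.96 0 0' >/dev/null; python3 -m creep '0 -0.13 -0.35 0 0; 0 -0.26 -0.7 0 0; 0 -0.4 -0.97 0 0; 0 -0.4 -0.97 0.2 0; 0 -0.4 -0.97 0.48 0; 0 -0.4 -0.97 0.48 0; 0 -0.4 -0.97 0.48 0'
python3 - <<'E'
from h import *
im=camera("side");u,v=pix("side",[.468,-.2,.07]).astype(int)
cv2.imwrite("pics/p3.png",cv2.resize(im[v-50:v+50,u-60:u+60,::-1],(720,600),interpolation=3))
o=telemetry.get_obs();M=R.from_quat(o["tool_rot"]).as_matrix();print(o["clock"],o["eef_pos"],o["ft_force"])
print(M.T@(np.array([.465,-.2495,.091])-o["eef_pos"])/.15)
E
```

```text
clock: 7.42
eef_pos: [0.4657, -0.2492, 0.1167]
tool_rot: [0.037, 0.999, -0.0, 0.0]
ft_force: [-0.5, -0.2, 0.8]
grip_width: 0.0002
grasp_force: 0.0
7.475 [ 0.46621747 -0.2495952   0.11740312] [-0.58407882 -0.64705911  0.65470585]
[0.00858543 0.00020757 0.17599957]
```

View pics/p3.png

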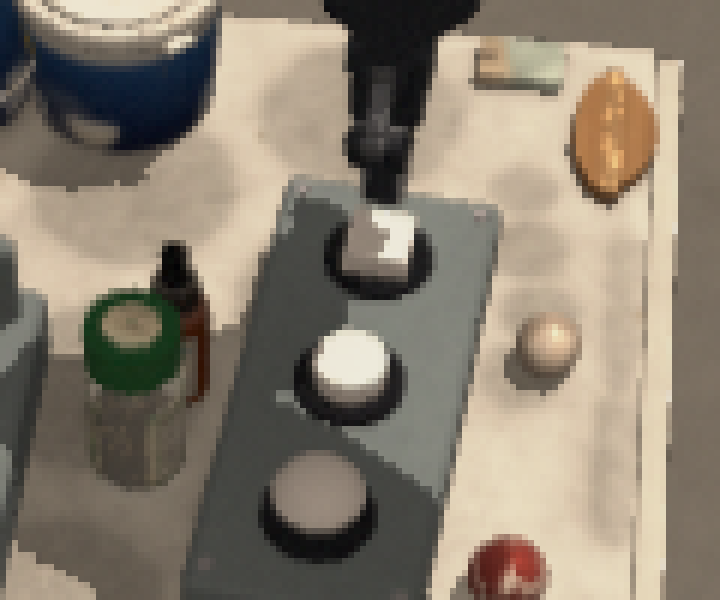

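The tips are directly over the square key at (385,235), and the round button at (350,365) and the dome are clear. I'll press the key.

```bash
python3 -m creep '0 0 0 0.1 0; 0 0 0 0.16 0; 0 0 0 0.18 0; 0 0 0 0.195 0; 0 0 0 0.21 0; 0 0 0 0.222 0; 0 0 0 0.222 0; 0 0 0 0.222 0'; python3 -m creep '0 0 0 0.01 0; 0 0 0 0.015 0; 0 0 0 0.015 0'
```

```text
clock: 8.48
eef_pos: [0.4648, -0.2495, 0.084]
tool_rot: [0.037, 0.999, -0.0, 0.0]
ft_force: [-3.8, 3.8, 13.3]
grip_width: -0.0
grasp_force: 6.3
clock: 8.85
eef_pos: [0.4649, -0.2495, 0.0838]
tool_rot: [0.037, 0.999, -0.0, 0.001]
ft_force: [-9.1, 4.6, 25.2]
grip_width: 0.0
grasp_force: 13.0
```

The key is at its stop, with the tip at z = 0.0618 and 25 N. I'll lift, shift to above the run button and check.

```bash
python3 -m creep '0 0 0 -0.1 0; 0 0 0 -0.3 0; 0 0 0.2 -0.3 0; 0 0 0.53 -0.3 0; 0 0 0.53 -0.25 0; 0 0 0.53 -0.25 0; 0 0 0.53 -0.25 0'
python3 - <<'E'
from h import *
im=camera("side");u,v=pix("side",[.468,-.2,.07]).astype(int)
cv2.imwrite("pics/p4.png",cv2.resize(im[v-50:v+50,u-60:u+60,::-1],(720,600),interpolation=3))
for c in("side","top"):
    if c=="top":camera(c)
    print(c,[d["at"] for d in spot_point("key_top",c)[:2]])
o=telemetry.get_obs();M=R.from_quat(o["tool_rot"]).as_matrix();print(o["clock"],o["eef_pos"],o["ft_force"])
print(M.T@(np.array([.471,-.170,.091])-o["eef_pos"])/.15)
E
```

```text
clock: 9.72
eef_pos: [0.471, -0.1713, 0.1175]
tool_rot: [0.038, 0.999, -0.0, -0.0]
ft_force: [-0.5, 0.6, 0.9]
grip_width: 0.0002
grasp_force: 0.0
side [[0.4678, -0.2462, 0.0634], [0.4706, 0.1667, 0.0509]]
top [[0.4534, 0.1733, 0.0002], [0.5732, -0.1444, 0.0012]]
9.925 [ 0.47101461 -0.17116586  0.11763746] [0.07899901 0.1226213  0.1443832 ]
[0.00074292 0.00776835 0.17758172]
```

View pics/p4.png

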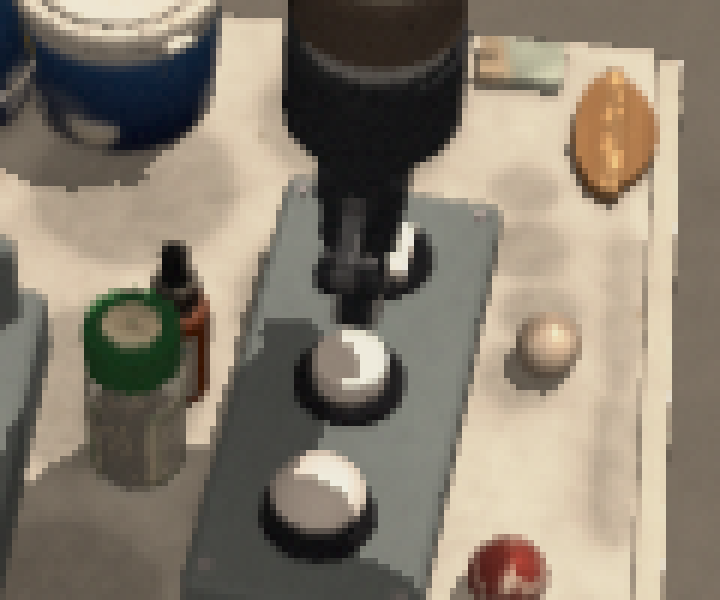

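The key reads about 0.063, so it stayed in, and the tips are over the flat round button at (350,360). I'll press it and hold.

```bash
python3 -m creep '0 0 0.007 0.1 0; 0 0 0.007 0.16 0; 0 0 0.007 0.18 0; 0 0 0.007 0.195 0; 0 0 0.007 0.21 0; 0 0 0.007 0.224 0; 0 0 0.007 0.23 0; 0 0 0.007 0.23 0'; python3 -m creep '0 0 0 0.01 0; 0 0 0 0.015 0; 0 0 0 0.015 0; 0 0 0 0.015 0'
```

```text
clock: 10.92
eef_pos: [0.4706, -0.1692, 0.084]
tool_rot: [0.037, 0.999, -0.0, -0.0]
ft_force: [-6.0, 2.4, 10.9]
grip_width: 0.0001
grasp_force: 5.1
clock: 11.42
eef_pos: [0.4707, -0.1692, 0.0838]
tool_rot: [0.037, 0.999, -0.0, 0.0]
ft_force: [-11.2, 4.1, 24.7]
grip_width: 0.0001
grasp_force: 12.1
```

```bash
python3 -c "
from workcell import *
print(telemetry.get_obs()['ft_force']);print(ticket.job_done())"
```

```text
[-11.2485845    4.14401363  24.69971182]
the job is handed in; nothing more can be done
None
```

The job is handed in at about 11.4 s: I pressed the paddle fully on, then the key fully in (it stayed in), and the run button is still held at its stop with about 25 N; I did not touch the stop button.

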